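# Press an oriented drill core home on a sprung ultrasonic transducer

### The job

Roll the loose brown drill core on the black mat, without lifting it, until its white orientation line is on top; then lay it in the two-rod cradle of the ultrasonic stand with the line still on top. Push it gently along the rods, either end first, against the sprung transducer tip until its end face rests on the three stop buttons, and finish while still holding it firmly home there for the reading: do not let go. Leave the jar, the tape roll and the dish alone.

Things in the scene. Friction and masses are not known exactly. Their poses are not given: they have to be found in the camera images.
- core: loose brown drill core: cylinder, 36 mm diameter, 110 mm long, about 0.3 kg, lying on the mat, axis level in any direction; ends flat and alike. Origin at its middle on its axis; x along the cylinder. A white line 6 mm wide runs its whole length on its +z side: on top when z points up; at the start about 1 rad off to one side. It rolls on the mat without slipping and stays where left
- mat: fixed black rubber mat, 300 x 340 mm, 3 mm thick, flat on the bench; origin at the centre of its underside. Fingertips pressed lightly on the core's top and drawn sideways roll it on the mat: it turns by travel / 36 mm rad and moves half the travel
- stand: fixed ultrasonic core stand. Origin at bench level under the cradle's axis; x level, from the cradle's open end to the transducer; y across; z up. Base plate 100 mm wide, 12 mm thick, x -115 to 160 mm. Grey upright block x 77 to 115 mm, 84 mm wide, 94 mm high; low end block at x -96 mm, 40 mm high
- cradle (a point): in the stand at x = -12 mm, on the axis of a core lying in the cradle, 60 mm above the bench; axes as the stand's. Lay the core's middle here: its end is then 15 mm short of the tip. The cradle is two 12 mm steel rods along x at y = +-12 mm, centres 39.2 mm and tops 45 mm above the bench; beside and above the core it is open
- seat (a point): on the same axis, where the core's end face lies when home on the stop buttons (stand x = 70 mm, 60 mm above the bench); the core's middle is then 55 mm before it. Axes as the stand's
- stop_buttons: three fixed domed steel stop buttons, 10 mm diameter, on a 24 mm circle round the transducer on the face of the upright block, their tops in the plane of the seat: the hard stop for the core's end face. Origin on the axis, 5 mm behind the seat
- transducer_tip (a point): front of the sprung transducer's domed brass tip (12 mm diameter, red stem behind), on the axis; it stands 12 mm proud of the stop buttons when free
- transducer (a joint): how far the transducer is pushed in, m: 0 free, 0.012 when the core's end is on the stop buttons. Spring force along the axis 3 N at first, 9 N at 0.012 (500 N/m); it pushes the core back out when let go. Rubbing on the rods adds 2 to 6 N, so a steady push of some 20 N sets the core firmly on the stop; beyond 60 N on the buttons is ramming
- jar: loose small glass sample jar with white lid, 56 mm diameter, 75 mm high, beyond the work: leave alone. Origin at the centre of its underside
- tape: loose roll of purple tape lying flat, 90 mm outside diameter, 22 mm high: leave alone. Origin at the centre of its underside
- dish: loose clear round dish with a green band, 110 mm diameter, 45 mm high: leave alone. Origin at the centre of its underside

How it is judged:
On the way, in this order (a step that is already met when the one before it is completed fails the run):
1. the core lies on the mat with its white line on top (within 0.30 rad) (angle between core's own z axis and vertical below 0.3 rad and height (world z) of core below 0.026 m and linear speed of core below 0.03 m/s), for 0.2 s.
2. the core lies in the cradle, line on top, not yet on the stop buttons (z of core in the frame of seat between -0.003 and 0.003 m and y of core in the frame of seat between -0.004 and 0.004 m and angle between the x axis of core and the x axis of seat, either way round below 0.08 rad and angle between core's own z axis and vertical below 0.35 rad and value of joint transducer below 0.009 m), for 0.1 s.
At the end, for the whole second after the job is handed in: The fingers still hold the core in the cradle (axis within 4 mm sideways, 3 mm in height, 0.08 rad), line within 0.35 rad of the top, end face on the stop buttons (55 mm +-3 from middle to seat) with over 1 N, transducer in over 10.5 mm, all still (value of joint transducer above 0.0105 m and contact force between core and stop_buttons above 1 N and contact force between the fingers and core above 2 N and z of core in the frame of seat between -0.003 and 0.003 m and y of core in the frame of seat between -0.004 and 0.004 m and x of core in the frame of seat between -0.058 and -0.052 m and angle between the x axis of core and the x axis of seat, either way round below 0.08 rad and angle between core's own z axis and vertical below 0.35 rad and linear speed of core below 0.01 m/s); the arm keeps its last pose, push and grip.
It fails at once if the core is lifted off the mat before its line is on top (more than 0.5 rad off) (height (world z) of core above 0.04 m and angle between core's own z axis and vertical above 0.5 rad).
It fails at once if the core is rammed against the stop buttons (over 60 N) (contact force between core and stop_buttons above 60 N).
It fails at once if the jar is moved more than 20 mm (distance of jar from where it was at the start of the episode above 0.02 m).
It fails at once if the tape is moved more than 20 mm (distance of tape from where it was at the start of the episode above 0.02 m).
It fails at once if the dish is moved more than 20 mm (distance of dish from where it was at the start of the episode above 0.02 m).
It also fails if it takes over 58 s, if anything falls off the work surface, if the arm or the gripper's body presses on something with over 40 N, if the wrist force passes 120 N, or if a joint passes its speed limit or range.

### The arm

A 6-joint arm with a two-finger parallel gripper is mounted at the origin on the work surface. World frame = base frame: x ahead of the robot, y to its left, z up, the work surface at z = 0. Lengths are in m, angles in rad, forces in N, time in s.
With the tool pointing down it reaches from about 0.275 to 1 m from the base axis. Payload 8.4 kg.
Tool frame: the origin (TCP) lies on the centre line of the jaws, within the pads' length; the fingertips stand 17 mm ahead of it and the grasp point (between the pads) lies 2 mm behind it (bot.tcp_to_tips is the z of the fingertips in the tool frame, in m); z points along the fingers, y is the line along which they close (so a half turn about z gives the same grasp; the last joint's range is limited). The gripper opens to 85 mm and grips with 20 to 120 N. Pads are 22 mm wide; open, the fingers measure 114 mm over their backs; the gripper's body (76 mm by 85 mm) begins 54 mm behind the grasp point. The pads swing forward as they close: fully open they stand 13 mm farther back than shut.
Start: joints at [1.346, 0.353, 1.633, -0, 1.155, -0.002], TCP at [0.138, 0.61, 0.248] pointing down, gripper open.
Joint ranges: [-2.63, 2.63], [-0.92, 2.1], [0.06, 2.66], [-1.3, 4.44], [0, 2.69], [-3.02, 3.02]. Speed limits (rad/s): [2.22, 2.22, 2.79, 3.14, 3.14, 3.14].

### API

Orientations are given as a unit quaternion [x, y, z, w].
In Python, from workcell import bot gives the robot as it stands. Calls block until the motion is done:
- bot.reach(position, orientation): joint-space move of the TCP to a pose.
- bot.servo_line(position, ori=None, velocity=0.15): straight line of the TCP; ori=None keeps the orientation; velocity is the mean speed in m/s.
- bot.goto_joints(angles): joint-space move.
- bot.move_gripper(opening, strength=None): finger opening in m; strength is the grip in N (None keeps the last); returns when the fingers have stopped.
- bot.dwell(seconds).
- bot.solve_ik(position, orientation): joint angles nearest the present ones, or None.
- bot.get_obs(): the state.
- bot.read_camera(name): name is "scene" or "top" or "wrist"; returns a dict with "frame" (384x512x3 uint8, red, green, blue), "intrinsics" (3x3 intrinsics, pixels), "view" (4x4, takes a point from world to camera coordinates). Camera axes: x right, y down, z forward; pixel columns grow to the right and rows downward; lengths in m; the calibration is good to about 2 mm. A picture is of the moment at which its call begins. There is no depth.
A pose or a line that the arm cannot do raises bot.IKError and nothing moves.
- bot.hand_in(): hands the job in; it is judged then, once.
The state is a dict: "time_s": time; "joint_pos": joint angles; "joint_vel": joint speeds; "joint_efforts": joint torques, N m; "position": TCP position; "orientation": TCP orientation; "wrist_force": force on the tool from outside, world axes, zero at the start; "ft_torque": the same for the moment, N m; "gripper_width": finger opening in m; "grip_force": force on a finger pad.
Only numpy, scipy, OpenCV 4.12 (cv2) and the standard library are available. Lean on these libraries where they do the work, as an engineer would, in place of code of your own. Each camera call takes 0.05 s, during which the arm holds its last target. There are 200 camera calls.

## Working session

There is one attempt and no reset: what is moved stays moved. The work goes in short steps, each a Python script; the robot and the scene stay as the last script left them, time stands still between calls to the robot, and variables do not carry over. Pictures are saved under pics/ and viewed, at most 10 in all, crops included, and the job is handed in when it is done.

```bash
mkdir -p pics; ls; python3 - <<'E'
from workcell import bot
import cv2,numpy as np
for n in("scene","top"):
    c=bot.read_camera(n); cv2.imwrite(f"pics/{n}0.png",cv2.resize(c["frame"][:,:,::-1],(800,600),interpolation=cv2.INTER_CUBIC))
    np.savez(f"{n}0.npz",**c); print(n,c["intrinsics"].tolist(),np.round(c["view"],3).tolist())
o=bot.get_obs();print(o, bot.tcp_to_tips)
E
```

```text
pics
workcell.py
scene [[477.15237897667095, 0.0, 260.83667551790995], [0.0, 477.15237897667095, 187.6546388584291], [0.0, 0.0, 1.0]] [[-0.549, 0.836, -0.021, 0.402], [0.609, 0.382, -0.695, -0.264], [-0.573, -0.395, -0.718, 1.878], [0.0, 0.0, 0.0, 1.0]]
top [[475.4168730561188, 0.0, 248.9215816705564], [0.0, 475.4168730561188, 188.2042199736522], [0.0, 0.0, 1.0]] [[-0.014, -1.0, -0.023, -0.064], [-0.983, 0.018, -0.185, 0.587], [0.186, 0.02, -0.982, 1.264], [0.0, 0.0, 0.0, 1.0]]
{'time_s': 0.1, 'joint_pos': array([ 1.34563724e+00,  3.53587919e-01,  1.63403504e+00,  3.74004287e-05,
        1.15521106e+00, -2.39005874e-03]), 'joint_vel': array([ 0.00043465, -0.0004197 , -0.00249889,  0.00031491, -0.00108979,
       -0.00028664]), 'joint_efforts': array([ 3.31933925e-04, -6.06357265e+01, -3.42818570e+01, -1.99857614e-04,
        3.97373893e-03,  5.41480870e-05]), 'position': array([0.13797659, 0.60917378, 0.24764168]), 'orientation': array([ 1.11161835e-01,  9.93802124e-01, -6.14728014e-04, -8.74588416e-05]), 'wrist_force': array([-0.37251669, -1.10398097,  0.08219727]), 'ft_torque': array([-0.01713642,  0.01302336, -0.00694823]), 'grip_force': 0.0, 'gripper_width': 0.08536375747268718} 0.017
```

View pics/scene0.png

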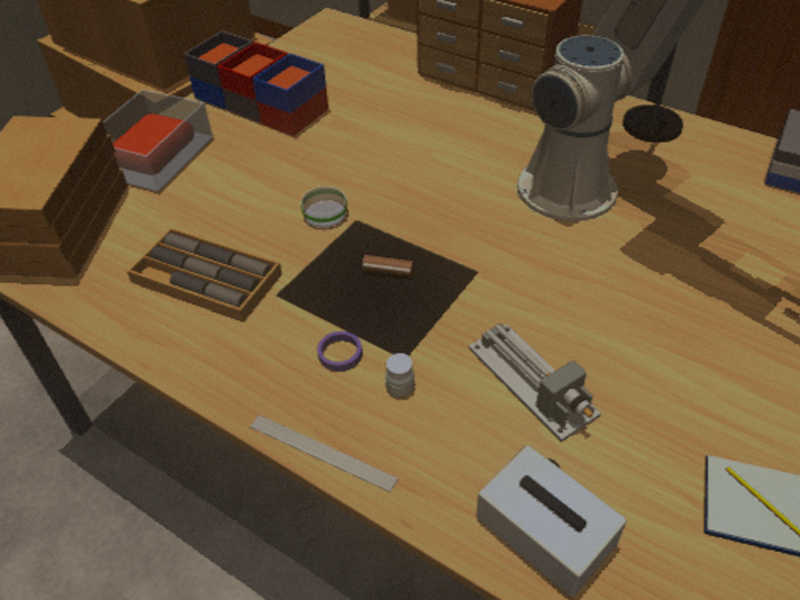

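View pics/top0.png

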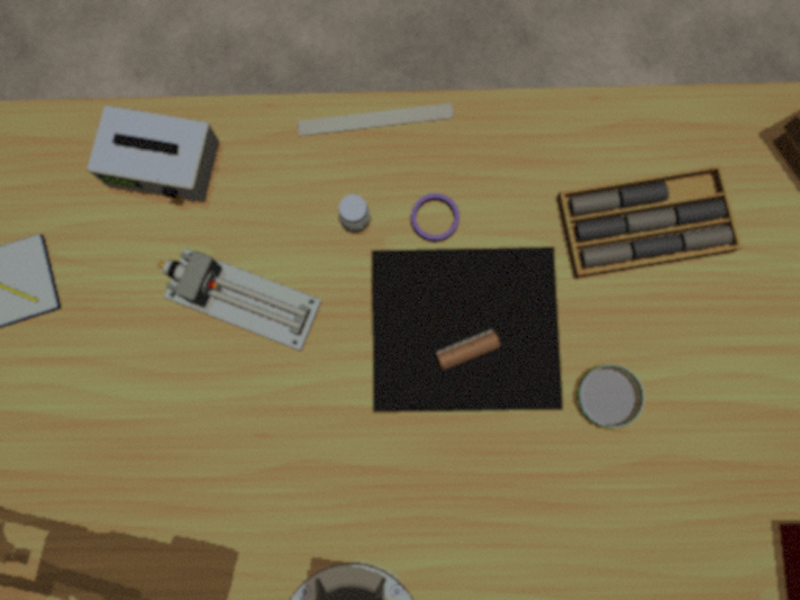

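The scene shows the core at about (387,265) on the mat, with the stand at about (540,380) on the right. In the top view, the core runs (438,360)–(498,340) with its line on the upper (+x) side. The stand's axis runs from (305,318) to the block at (195,280).

```bash
cat > h.py <<'E'
import numpy as np, cv2
from scipy.spatial.transform import Rotation as R
def ray(c,uv):
    V=c["view"]; d=V[:3,:3].T@np.linalg.solve(c["intrinsics"],[uv[0],uv[1],1.]); return -V[:3,:3].T@V[:3,3],d/np.linalg.norm(d)
def onz(c,uv,z):
    o,d=ray(c,uv); return o+d*(z-o[2])/d[2]
def tri(obs):
    A=0;b=0
    for c,uv in obs:
        o,d=ray(c,uv);P=np.eye(3)-np.outer(d,d);A=A+P;b=b+P@o
    return np.linalg.solve(A,b)
def proj(c,p):
    q=c["intrinsics"]@(c["view"][:3,:3]@np.asarray(p)+c["view"][:3,3]); return q[:2]/q[2]
def down(yaw): # tool z down, tool y (closing line) at angle yaw from world x
    y=np.array([np.cos(yaw),np.sin(yaw),0]);z=np.array([0,0,-1.]);return R.from_matrix(np.c_[np.cross(y,z),y,z]).as_quat()
E
python3 - <<'E'
from h import *
from workcell import bot
t=dict(np.load("top0.npz"))
s=.64
for n,u,v,z in(("coreA",438,360,.021),("coreB",498,340,.021),("open end",305,318,.04),("block",195,280,.094),("red",212,285,.06),("jar",353,205,.075),("tape",436,218,.02),("dish",609,397,.045)):
    print(n,onz(t,(u*s,v*s),z).round(3))
a=onz(t,(438*s,360*s),.021);b=onz(t,(498*s,340*s),.021);d=b-a;print("core axis ang",np.arctan2(d[1],d[0]))
m=(a+b)/2
# closing line perpendicular to axis
for yaw in(np.arctan2(d[1],d[0])+np.pi/2,np.arctan2(d[1],d[0])-np.pi/2):
    print(yaw,bot.solve_ik([m[0]-.0,m[1],.25],down(yaw)))
E
```

```text
coreA [ 0.47  -0.159  0.021]
coreB [ 0.504 -0.267  0.021]
open end [0.547 0.078 0.04 ]
block [0.609 0.262 0.094]
red [0.607 0.241 0.06 ]
jar [ 0.745 -0.012  0.075]
tape [ 0.734 -0.162  0.02 ]
dish [ 0.399 -0.451  0.045]
core axis ang -1.266028005568937
0.30476832122595954 [-4.14581337e-01  2.06217261e-01  1.83058861e+00 -4.44089210e-16
  1.10478679e+00 -7.19349659e-01]
-2.8368243323638334 [-4.14581337e-01  2.06217261e-01  1.83058861e+00 -4.44089210e-16
  1.10478679e+00  2.42224300e+00]
```

```bash
python3 - <<'E'
from h import *
from workcell import bot
def snap(n):
    c=bot.read_camera("wrist");np.savez(n+".npz",**c);return c["frame"]
S=np.array([.587,.172,.27]);q=down(1.25+np.pi/2-np.pi)
a=np.array([np.cos(1.25),np.sin(1.25),0])
im=[]
bot.reach(S-a*.08,q);bot.dwell(.2);im.append(snap("s1"));print(bot.get_obs()["time_s"])
bot.servo_line(S+a*.04,velocity=.2);bot.dwell(.2);im.append(snap("s2"))
C=np.array([.487,-.213,.23])
bot.reach(C+[-.04,0,0],down(.305));bot.dwell(.2);im.append(snap("c1"));print(bot.get_obs()["time_s"])
bot.servo_line(C+[.05,0,0],velocity=.2);bot.dwell(.2);im.append(snap("c2"));print(bot.get_obs()["time_s"])
m=np.vstack([np.hstack(im[:2]),np.hstack(im[2:])]);cv2.imwrite("pics/w.png",cv2.resize(m[:,:,::-1],(800,600),interpolation=cv2.INTER_AREA))
c=dict(np.load("c2.npz"));print(np.round(-c["view"][:3,:3].T@c["view"][:3,3],3),c["view"].round(2).tolist())
E
```

```text
2.7167
5.625
6.475
[ 0.513 -0.14   0.355] [[0.95, 0.3, 0.0, -0.45], [0.29, -0.91, 0.3, -0.38], [0.09, -0.28, -0.95, 0.25], [0.0, 0.0, 0.0, 1.0]]
```

View pics/w.png

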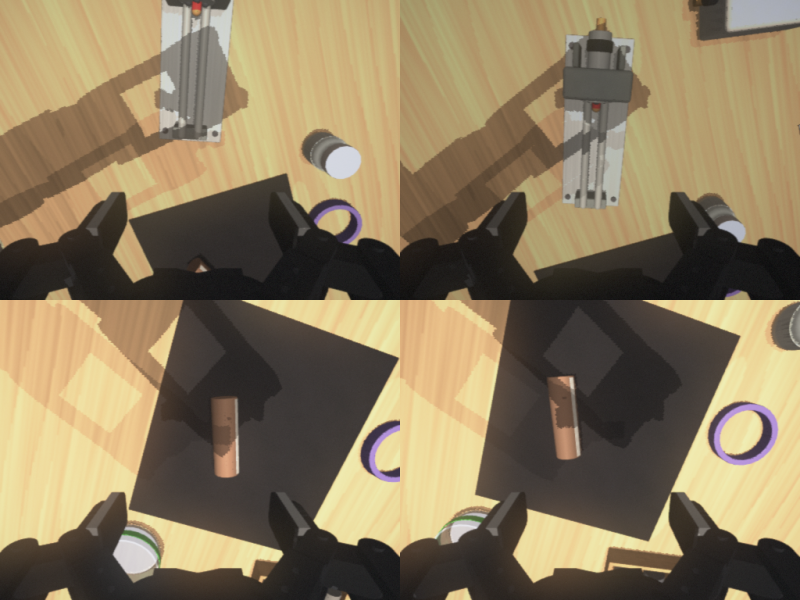

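The wrist views show the core around (225,437) and (563,417), with its white line on the right side. The stand is fully visible in view 2, from its base at (600,200) to the red tip at (597,107).

```bash
cat > core.py <<'E'
from h import *
from scipy.optimize import minimize
def cyl(p,L=.055,r=.018):
    x,y,z,a=p;ax=np.array([np.cos(a),np.sin(a),0]);n=np.array([-np.sin(a),np.cos(a),0])
    th=np.linspace(0,2*np.pi,40)
    return np.array([[x,y,z]+s*L*ax+r*(np.cos(t)*n+np.sin(t)*np.array([0,0,1])) for s in(-1,1) for t in th])
def mask(c,p0,rad=75):
    f=c["frame"].astype(int);hsv=cv2.cvtColor(c["frame"],cv2.COLOR_RGB2HSV)
    m=((f[:,:,0]-f[:,:,2]>22)|(f.sum(2)>330)).astype(np.uint8)
    roi=np.zeros_like(m);cv2.circle(roi,tuple(int(v) for v in proj(c,p0[:3])),rad,1,-1);m&=roi
    m=cv2.morphologyEx(m,cv2.MORPH_CLOSE,np.ones((5,5),np.uint8))
    n,l,st,_=cv2.connectedComponentsWithStats(m);return (l==1+np.argmax(st[1:,4])).astype(np.uint8)
def fit(cs,p0,fixz=None):
    ms=[mask(c,p0) for c in cs]
    def cost(p):
        p=np.array(p);p=np.r_[p[:2],fixz,p[2]] if fixz else p
        s=0
        for c,m in zip(cs,ms):
            h=cv2.convexHull(np.array([proj(c,q) for q in cyl(p)],np.float32));k=np.zeros(m.shape,np.uint8)
            cv2.fillConvexPoly(k,np.round(h*16).astype(np.int32),1,shift=4,lineType=cv2.LINE_8);s+=1-(k&m).sum()/(k|m).sum()
        return s/len(cs)
    x0=np.array(p0) if not fixz else np.array([p0[0],p0[1],p0[3]]);st=np.array([.008,.008,.006,.08]) if not fixz else np.array([.008,.008,.08])
    for k in range(3):
        r=minimize(cost,x0,method="Nelder-Mead",options=dict(initial_simplex=np.vstack([x0]+[x0+np.eye(len(x0))[i]*st[i] for i in range(len(x0))]),xatol=1e-5,fatol=1e-4));x0=r.x;st=st/2
    p=r.x if not fixz else np.r_[r.x[:2],fixz,r.x[2]]
    return p,r.fun,ms
def line(c,m,p):
    "signed angle of white line from vertical about axis direction p[3] (0 = on top)"
    f=c["frame"].astype(int);w=m.astype(bool)&(f[:,:,0]-f[:,:,2]<0.22*f[:,:,0])&(f.sum(2)>200)
    ax=np.array([np.cos(p[3]),np.sin(p[3]),0]);n=np.array([-np.sin(p[3]),np.cos(p[3]),0]);out=[]
    for v,u in zip(*np.nonzero(w)):
        o,d=ray(c,(u,v));o=o-p[:3];A=np.array([n@d,d[2]]);B=np.array([n@o,o[2]])
        a,b,cc=A@A,A@B,B@B-.018**2;D=b*b-a*cc
        if D<0: continue
        q=o+d*(-b-np.sqrt(D))/a
        if abs(q@ax)<.045: out.append(np.arctan2(q@n,q[2]))
    return len(out),np.percentile(out,[10,50,90]) if out else None   # + = towards n (left of axis)
E
python3 - <<'E'
from core import *
c1,c2=[dict(np.load(f"c{i}.npz")) for i in(1,2)]
p0=[.487,-.213,.021,-1.266]
for fz in(None,.021):
    p,f,ms=fit([c1,c2],p0,fz);print(p,f,[m.sum() for m in ms])
    for c,m in zip([c1,c2],ms):print(line(c,m,p))
f=c2["frame"].copy();h=cv2.convexHull(np.array([proj(c2,q) for q in cyl(p)],np.float32));cv2.polylines(f,[np.round(h).astype(int)],True,(0,255,0))
u,v=proj(c2,p[:3]).astype(int);A=cv2.resize(f[v-60:v+60,u-50:u+50],(500,600),interpolation=cv2.INTER_NEAREST)
cv2.imwrite("pics/fit.png",A[:,:,::-1])
s1,s2=[dict(np.load(f"s{i}.npz"))["frame"] for i in(1,2)]
# full-res crops 2x: s1 cols 190-320 rows 0-200 ; s2 cols 190-320 rows 20-280
a=cv2.resize(s1[0:200,190:320],None,fx=3,fy=3,interpolation=cv2.INTER_CUBIC);b=cv2.resize(s2[90:290,190:320],None,fx=3,fy=3,interpolation=cv2.INTER_CUBIC)
cv2.imwrite("pics/st.png",np.hstack([a,b])[:,:,::-1])
E
```

```text
[ 0.48799715 -0.21106     0.01965085 -1.20059674] 0.0355093536570914 [np.uint64(3384), np.uint64(3550)]
(260, array([0.81367078, 0.95123774, 1.19309956]))
(379, array([0.82563483, 0.97050646, 1.15407209]))
[ 0.48792247 -0.21074953  0.021      -1.20178462] 0.04281843767882376 [np.uint64(3384), np.uint64(3550)]
(277, array([0.792743  , 0.94002018, 1.17698721]))
(382, array([0.8324352 , 0.97969091, 1.16155089]))
```

View pics/fit.png

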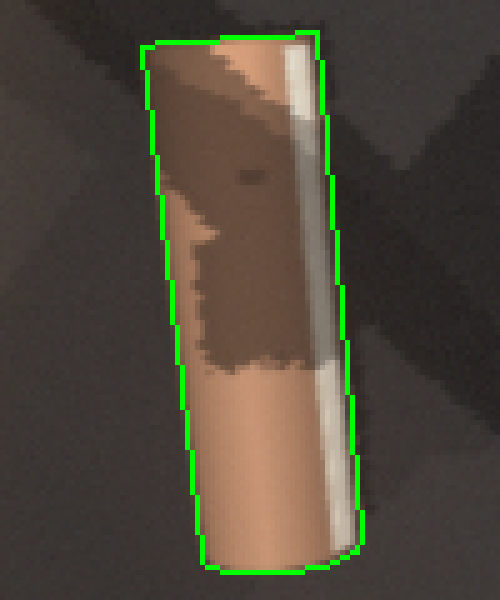

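View pics/st.png

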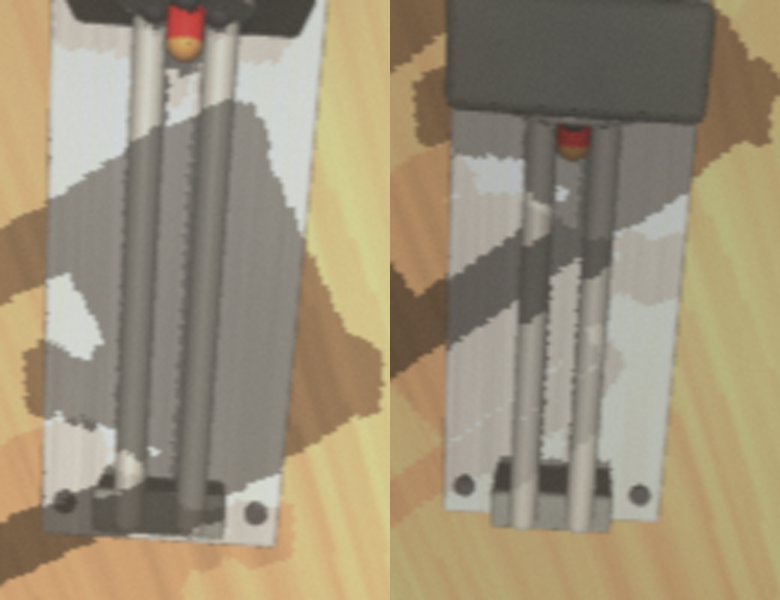

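```bash
python3 - <<'E'
from h import *
from scipy.optimize import least_squares
s1,s2=[dict(np.load(f"s{i}.npz")) for i in(1,2)]
P={ "cL":((43,533),(445,510),(-.115,.05,.012)),"cR":((277,546),(660,520),(-.115,-.05,.012)),
"tip":((184,61),(573,158),(.058,0,.06)),"hL":((65,502),(464,485),None),"hR":((255,513),(640,495),None)}
f1=lambda a:(190+a[0]/3-.33,a[1]/3-.33);f2=lambda a:(190+(a[0]-390)/3-.33,90+a[1]/3-.33)
for k,(a,b,m) in P.items(): print(k,tri([(s1,f1(a)),(s2,f2(b))]).round(4))
def W(p,m): 
    c,s=np.cos(p[2]),np.sin(p[2]);return np.array([p[0]+c*m[0]-s*m[1],p[1]+s*m[0]+c*m[1],m[2]+p[3]])
# rod centre-line points (v given): u matched on line
rods=[(s1,f1,(142,130),.012),(s1,f1,(132,440),.012),(s1,f1,(217,130),-.012),(s1,f1,(192,440),-.012),(s2,f2,(538,180),.012),(s2,f2,(525,430),.012),(s2,f2,(601,180),-.012),(s2,f2,(584,430),-.012)]
def res(p):
    r=[]
    for a,b,m in P.values():
        if m: 
            for c,uv in((s1,f1(a)),(s2,f2(b))): r+=list(proj(c,W(p,m))-uv)
    for c,f,a,y in rods:
        A,B=proj(c,W(p,(-.09,y,.0392))),proj(c,W(p,(.07,y,.0392)));d=(B-A)/np.linalg.norm(B-A);e=np.array(f(a))-A;r.append(2*(d[0]*e[1]-d[1]*e[0]))
    return np.array(r)
s=least_squares(res,[.587,.172,1.25,0],loss="soft_l1");print(s.x,res(s.x).round(1))
for n,m in(("cradle",(-.012,0,.06)),("seat",(.07,0,.06))):print(n,W(s.x,m).round(4))
E
```

```text
cL [0.4938 0.0905 0.0092]
cR [0.5866 0.0534 0.0081]
tip [0.6047 0.2332 0.0573]
hL [0.5075 0.1006 0.011 ]
hR [0.582  0.0714 0.0128]
[ 0.58238575  0.17956428  1.18969262 -0.00200792] [-0.6 -0.4 -0.8 -0.1 -0.3 -0.  -0.6  0.3 -0.7 -0.1 -0.7  0.2 -1.9  0.4
  2.  -1.5 -0.2 -1.1  0.  -0.2]
cradle [0.5779 0.1684 0.058 ]
seat [0.6084 0.2445 0.058 ]
```

The fit residuals are below 1–2 px: the stand is at (0.582, 0.180) with yaw 1.19. The core is at (0.488, -0.211) with axis -1.20, and its line is about 0.97 rad toward +n. I'll roll it in two strokes.

```bash
cat > roll.py <<'E'
from core import *
from workcell import bot
def fz(): return bot.get_obs()["wrist_force"].copy()
def stroke(xy,ax,travel):
    "roll a core at xy (axis angle ax) by fingertip travel along n (signed)"
    n=np.array([-np.sin(ax),np.cos(ax)]);s=np.array(xy)-n*travel/4
    cur=bot.get_obs()["position"];bot.servo_line([s[0],s[1],.066],velocity=.12)
    bot.dwell(.15);b=fz();z=.060
    while z>.048:
        bot.servo_line([s[0],s[1],z],velocity=.03);f=(fz()-b)[2]
        if f>4: break
        z-=.001
    e=s+n*travel
    bot.servo_line([e[0],e[1],z],velocity=.03);g=fz()-b
    bot.servo_line([e[0],e[1],.072],velocity=.1)
    print("z",round(z,4),"f",round(f,1),"end",g.round(1)); return np.array(xy)+n*travel/2
E
python3 - <<'E'
from roll import *
bot.move_gripper(0.0,30);ax=-1.20;xy=np.array([.488,-.211]);n=np.array([-np.sin(ax),np.cos(ax)])
s=xy+n*.0044
js=[bot.solve_ik([s[0],s[1],.085],down(y)) for y in(ax,ax+np.pi)]
y=min((0,1),key=lambda i:9 if js[i] is None else abs(js[i][5]))
bot.reach([s[0],s[1],.085],down(ax+y*np.pi))
xy=stroke(xy,ax,-.0175);xy=stroke(xy,ax,-.0175)
p=bot.get_obs()["position"];print(xy,p)
# look: back to grasp yaw and away so that camera sees the core
bot.move_gripper(.06);bot.reach([xy[0]+.02,xy[1],.2],down(ax+np.pi/2));bot.dwell(.2)
c=bot.read_camera("wrist");np.savez("c3.npz",**c)
p,f,ms=fit([c],[xy[0],xy[1],.021,ax],.0205);print(p,f,line(c,ms[0],p),bot.get_obs()["time_s"])
u,v=proj(c,p[:3]).astype(int);A=cv2.resize(c["frame"][max(v-70,0):v+70,u-60:u+60],(480,560));cv2.imwrite("pics/r1.png",A[:,:,::-1])
E
```

```text
z 0.055 f 11.7 end [-2.1  2.2 12.2]
z 0.055 f 10.1 end [-1.7  3.2 10.8]
[ 0.47168932 -0.21734126] [ 0.46799056 -0.21911673  0.07227273]
[ 0.47186822 -0.21731256  0.0205     -1.20253037] 0.04088345864661658 (666, array([-0.14238672,  0.00823864,  0.15539258])) 16.9583
```

View pics/r1.png

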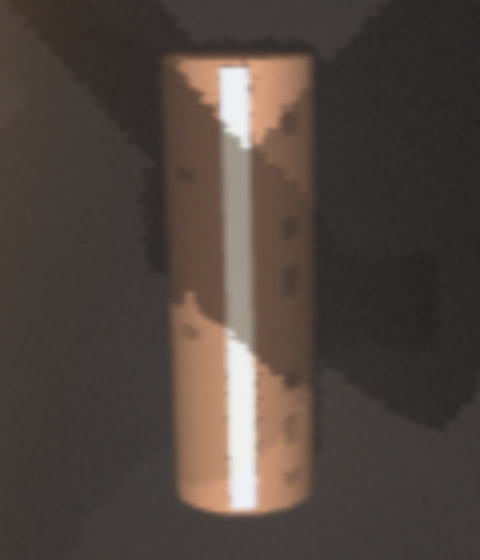

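The line is on top (about 0.01 rad off). Next I'll grasp, carry and lay the core in the cradle.

```bash
python3 - <<'E'
from roll import *
xy=[.4719,-.2173];yaw=-1.2025+np.pi/2
bot.servo_line([*xy,.026],ori=down(yaw),velocity=.12)
bot.move_gripper(.03,60);o=bot.get_obs();print("w",o["gripper_width"],o["grip_force"],o["position"])
bot.servo_line([*xy,.13],velocity=.12);bot.dwell(.2);print(bot.get_obs()["gripper_width"],fz())
A=1.1897;st=np.array([.5824,.1796]);a=np.array([np.cos(A),np.sin(A)])
g=st-.012*a;q=down(A-np.pi/2)
bot.reach([*g,.13],q);bot.servo_line([*g,.074],velocity=.1);bot.dwell(.2);b=fz();z=.070
while z>.058:
    bot.servo_line([*g,z],velocity=.02);f=fz()-b
    if f[2]>4: break
    z-=.001
bot.dwell(.2);o=bot.get_obs();print("z",z,(fz()-b).round(1),o["ft_torque"].round(2),o["position"],o["time_s"])
c=bot.read_camera("wrist");np.savez("c4.npz",**c);d=bot.read_camera("scene");u,v=proj(d,[*g,.06]).astype(int)
A1=cv2.resize(c["frame"],(400,300));B=cv2.resize(d["frame"][v-45:v+45,u-60:u+60],(400,300),interpolation=cv2.INTER_CUBIC)
cv2.imwrite("pics/lay.png",np.hstack([A1,B])[:,:,::-1])
E
```

```text
w 0.034128154471389074 59.0078991651535 [ 0.47227453 -0.21740772  0.02672869]
0.033968645080748885 [ 0.36200236  0.6255736  -3.0719662 ]
z 0.065 [-1.  -2.7  8.8] [-0.17  0.3  -0.06] [0.5783691  0.16850106 0.06582795] 24.3167
```

View pics/lay.png

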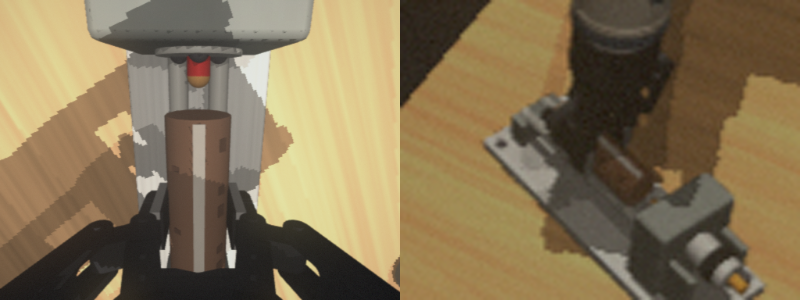

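The core lies between the rods, in line with the red tip and with its line on top. The contact height is as expected. Now I'll push it home.

```bash
python3 - <<'E'
from roll import *
A=1.1897;a=np.array([np.cos(A),np.sin(A)]);n=np.array([-a[1],a[0]])
g=np.array([.5824,.1796])-.012*a;z=.0652;b=np.array([.36,.63,-3.07])
s=0
def go(s,v):
    bot.servo_line([*(g+s*a),z],velocity=v);bot.dwell(.05);f=fz()-b;p=bot.get_obs()["position"]
    r=[round(float(k),4) for k in(s,(p[:2]-g)@a,(p[:2]-g)@n,-f[:2]@a,f[:2]@n,f[2])];print(r);return r
go(.010,.03)
s=.014;F=0
while s<.036:
    r=go(s,.01);F=r[3]
    if F>24: break
    s+=.002 if s<.023 else .0005
bot.dwell(.5);go(s,.01);o=bot.get_obs();print(o["time_s"],o["gripper_width"],o["grip_force"],o["ft_torque"])
E
```

```text
[0.01, 0.0103, -0.0005, 2.899, -0.4376, 8.568]
[0.014, 0.0136, -0.0005, 6.3685, -0.8066, 9.605]
[0.016, 0.0149, -0.0005, 9.5194, -2.2321, 11.0901]
[0.018, 0.0166, -0.0005, 11.3196, -1.2058, 12.9423]
[0.02, 0.0183, -0.0005, 12.9542, -2.6562, 13.1908]
[0.022, 0.0201, -0.0005, 13.5857, -2.4699, 13.3446]
[0.024, 0.0218, -0.0005, 15.2335, -3.1109, 13.5792]
[0.0245, 0.0222, -0.0005, 16.5635, -3.0536, 15.0685]
[0.025, 0.0225, -0.0005, 16.6824, -3.804, 14.6002]
[0.0255, 0.023, -0.0005, 16.5597, -4.5456, 14.9731]
[0.026, 0.0234, -0.0005, 17.2217, -3.5909, 15.6459]
[0.0265, 0.0238, -0.0005, 17.512, -3.715, 15.4021]
[0.027, 0.0243, -0.0005, 17.6073, -3.9739, 14.8218]
[0.0275, 0.0247, -0.0005, 18.2993, -4.2478, 15.8321]
[0.028, 0.0252, -0.0005, 18.0102, -3.5439, 15.457]
[0.0285, 0.0256, -0.0005, 18.8551, -3.8487, 15.5616]
[0.029, 0.026, -0.0005, 18.768, -3.0709, 16.7374]
[0.0295, 0.0261, -0.0005, 20.8691, -4.5179, 17.6337]
[0.03, 0.0262, -0.0005, 22.0128, -3.9859, 17.1386]
[0.0305, 0.0263, -0.0004, 24.546, -4.6045, 17.6871]
[0.0305, 0.0263, -0.0005, 24.3322, -5.2745, 18.6205]
32.25 0.03409816312711287 61.51572525501251 [-3.94094348  0.65503371 -0.12554569]
```

```bash
python3 - <<'E'
from roll import *
A=1.1897;a=np.array([np.cos(A),np.sin(A)])
g=np.array([.5824,.1796])-.012*a;b=np.array([.36,.63,-3.07])
for s in(.0312,.0320):
    bot.servo_line([*(g+s*a),.0652],velocity=.01);bot.dwell(.3);f=fz()-b;p=bot.get_obs()["position"];print((p[:2]-g)@a,-f[:2]@a,f[2],p[2])
c=bot.read_camera("wrist");np.savez("c5.npz",**c)
p=[*(g+.027*a),.06,A];m=mask(c,p,110);print(line(c,m,np.array(p)),bot.get_obs()["time_s"])
B=cv2.resize(c["frame"][0:384,128:400],(566,600))
h=proj(c,[*(np.array([.5824,.1796])+.07*a),.06]);print(h)
cv2.imwrite("pics/home.png",B[:,:,::-1])
E
```

```text
0.026363314956730142 27.48932542041675 19.992859173245225 0.06568922607347111
0.02644960960225319 31.570783589952057 22.244911957084145 0.06565455726179016
(2742, array([-0.18689364, -0.03573504,  0.10802323])) 33.4
[252.75373454 145.18024435]
```

View pics/home.png

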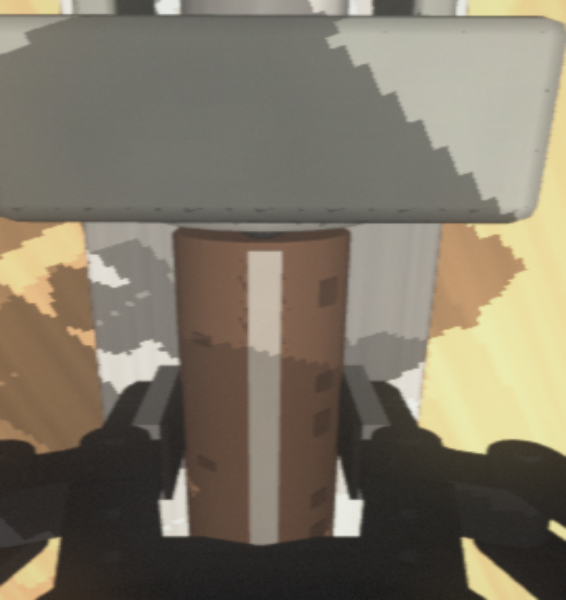

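The core is home. Its end is under the block edge, at about (262,230), and its line is on top at about -0.04 rad. The force has a stiff knee after about 12 mm of spring travel, and the push is steady at about 31 N.

```bash
python3 -c "
from workcell import bot
print(bot.hand_in())"
```

```text
the job is handed in; nothing more can be done
None
```

The job is handed in: the core was rolled line-up on the mat, laid in the cradle and pushed home on the stop buttons, and the gripper was still holding it there with a wrist push of about 31 N (line about 0.04 rad off top); no verdict came back.

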